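# Shake the settled glaze jars

## Task

The glaze in the small square jars has settled: put every square jar into the shaker's chamber and lower the guard lid shut over them. Only with the lid shut, pull the power knob on the control box straight out to on, press the sprung run plunger all the way down and hold it there for a full five seconds, let it spring back, then push the knob fully in again to switch off. Leave the jars under the closed lid, and leave everything else on the bench where it is.

Things in the scene. Friction and masses are not known exactly. Their poses are not given: they have to be found in the camera images.
- jar0: square screw-top glaze jar, white plastic with a round grey cap: body 40 x 40 mm and 38 mm high, cap 35 mm across on top of it, 50 mm high over all, 60 to 130 g. Three to five such jars stand in a row on the table, mixed with a bottle and a cup; an absent one reads None. Origin: centre of its underside; z up through the cap; x and y square to its sides
- jar1: square screw-top glaze jar, white plastic with a round grey cap: body 40 x 40 mm and 38 mm high, cap 35 mm across on top of it, 50 mm high over all, 60 to 130 g. Three to five such jars stand in a row on the table, mixed with a bottle and a cup; an absent one reads None. Origin: centre of its underside; z up through the cap; x and y square to its sides
- jar2: square screw-top glaze jar, white plastic with a round grey cap: body 40 x 40 mm and 38 mm high, cap 35 mm across on top of it, 50 mm high over all, 60 to 130 g. Three to five such jars stand in a row on the table, mixed with a bottle and a cup; an absent one reads None. Origin: centre of its underside; z up through the cap; x and y square to its sides
- jar3: square screw-top glaze jar, white plastic with a round grey cap: body 40 x 40 mm and 38 mm high, cap 35 mm across on top of it, 50 mm high over all, 60 to 130 g. Three to five such jars stand in a row on the table, mixed with a bottle and a cup; an absent one reads None. Origin: centre of its underside; z up through the cap; x and y square to its sides
- jar4: square screw-top glaze jar, white plastic with a round grey cap: body 40 x 40 mm and 38 mm high, cap 35 mm across on top of it, 50 mm high over all, 60 to 130 g. Three to five such jars stand in a row on the table, mixed with a bottle and a cup; an absent one reads None. Origin: centre of its underside; z up through the cap; x and y square to its sides
- shaker: the bench jar shaker (fixed): a grey plinth 150 x 320 x 30 mm carrying an open-topped aluminium chamber of 145 x 310 mm outside, 135 x 300 mm inside, walls 5 mm. Origin: centre of its underside on the table; x runs from its front to its hinge side, y along its length, z up. The chamber floor is 35 mm and the rim 105 mm above the table. Room for five jars side by side along y, standing or lying
- guard_lid (a joint): angle of the shaker's white lid (148 x 312 x 8 mm, 250 g; a black tab 90 mm wide, 8 mm thick stands out 32 mm in its plane from the middle of its free edge): 0 is shut flat on the rim, 1.57 straight up. Hinged along the far side of the chamber; starts open at 1.5 to 1.65 (stop at 1.75). The hinge is stiff and stays where it is left; 2 to 4 N at the free edge moves it
- lid_hinge (a point): on the lid's hinge line, middle of its length, 105.5 mm above the table and 72.5 mm beyond the shaker's origin along shaker x. It turns with the lid: the lid's plate runs 148 mm (tab to 180 mm) along this point's -x, and lies from 0 to 8 mm on its +z side, which is the outer side; y is the hinge line
- lid_tab (a point): middle of the outer face of the lid's tab, 165 mm from the hinge line; axes as lid_hinge
- control_box: the shaker's control box (fixed), grey, 126 x 160 mm, left or right of the shaker. Its dark face, 140 x 160 mm, leans 25 degrees from level towards the robot: middle 70 mm above the table, lower edge 40, upper edge 100 mm. Origin: centre of its underside; x away from the robot, up the slope; y along its width. Knob 40 mm to the +y side of the middle of the face, plunger 40 mm to the -y side
- pull_knob (a joint): how far the power knob is pulled out (m): 0 is fully in (off), 0.014 is fully out (on); a firm stop at either end; it stays where it is left and takes 5 to 6 N to move either way
- knob_grip (a point): on the knob's axis at the middle of its head: black round head 36 mm across and 24 mm long on a thin stem, its outer end 11 mm beyond this point, its underside 13 mm behind it; the face is 25 mm behind this point when the knob is in. z points straight out of the face along the pull; moves with the knob
- plunger (a joint): how far the sprung run plunger (the shaker runs while it is held down) is pressed (m): 0 is out, 0.012 is the bottom of its stroke; it springs back; 2 N to start, 7.5 N at the bottom
- plunger_top (a point): centre of the outer end of the plunger's round black cap, 32 mm across, 26 mm proud of the face when out. z points straight out of the face, against the press; moves with the plunger
- bottle: bystander: white round bottle, 48 mm across, 130 mm high, stands in the row of jars; origin at the centre of its underside
- cup: bystander: unglazed clay cup, 64 mm across, 60 mm high, stands in the row of jars; origin at the centre of its underside
- mould: bystander: round white plaster mould, 136 mm across, 105 mm high, 2 kg, on the other side of the shaker from the control box; origin at the centre of its underside
Things that resemble listed ones, but are neither listed nor needed, are in the scene too. What is shaped like the control_box but green is not meant.

How it is judged:
On the way, in this order (a step that is already met when the one before it is completed fails the run):
1. every jar that is there lies or stands in the shaker's chamber (x of jar0 in the frame of shaker between -0.068 and 0.068 m and y of jar0 in the frame of shaker between -0.151 and 0.151 m and z of jar0 in the frame of shaker between 0.028 and 0.1 m and x of jar1 in the frame of shaker between -0.068 and 0.068 m and y of jar1 in the frame of shaker between -0.151 and 0.151 m and z of jar1 in the frame of shaker between 0.028 and 0.1 m and x of jar2 in the frame of shaker between -0.068 and 0.068 m and y of jar2 in the frame of shaker between -0.151 and 0.151 m and z of jar2 in the frame of shaker between 0.028 and 0.1 m and x of jar3 in the frame of shaker between -0.068 and 0.068 m and y of jar3 in the frame of shaker between -0.151 and 0.151 m and z of jar3 in the frame of shaker between 0.028 and 0.1 m and x of jar4 in the frame of shaker between -0.068 and 0.068 m and y of jar4 in the frame of shaker between -0.151 and 0.151 m and z of jar4 in the frame of shaker between 0.028 and 0.1 m), for 0.2 s.
2. the lid is shut over the jars (all of step 1 and value of joint guard_lid below 0.04 rad), for 0.2 s.
3. the knob is pulled out to on, with the lid shut (value of joint pull_knob above 0.011 m and value of joint guard_lid below 0.04 rad), for 0.2 s.
4. the plunger is held at the bottom of its stroke for about five seconds with the knob out (value of joint plunger above 0.0105 m and value of joint pull_knob above 0.011 m), for 4.5 s.
5. the plunger has sprung back with the knob still out (value of joint plunger below 0.002 m and value of joint pull_knob above 0.011 m), for 0.1 s.
6. the knob is pushed fully in (value of joint pull_knob below 0.002 m), for 0.2 s.
At the end, for the whole second after the job is handed in: Every jar present is inside the shaker's chamber (its origin between the chamber walls, in any attitude), the lid is shut to within 0.04 rad, the knob is in to within 2 mm and the plunger is out to within 2 mm (all of step 2 and value of joint each of pull_knob, plunger below 0.002 m); the robot touches nothing.
It fails at once if the knob is pulled out while the lid is open (value of joint pull_knob above 0.008 m and value of joint guard_lid above 0.1 rad).
It fails at once if a bystander (bottle, cup, mould) is moved more than 40 mm (distance of any of bottle, cup, mould from where it was at the start of the episode above 0.04 m).
Of jar0, jar1, jar2, jar3, jar4 only 3 to 5 are there at a start; the rules pass over those that are not, and their reading is None.
At some moment in a run one of jar0, jar1, jar2, jar3, jar4 may be knocked a few centimetres aside while the robot is not near it.
Once in a run the grip may slacken for a moment while it holds something.
It also fails if it takes over 210 s, if anything falls off the work surface, if the arm or the gripper's body presses on something with over 40 N, if the wrist force passes 120 N, or if a joint passes its speed limit or range.

## Robot

A 6-joint arm with a two-finger parallel gripper is mounted at the origin on the work surface. World frame = base frame: x ahead of the robot, y to its left, z up, the work surface at z = 0. Lengths are in m, angles in rad, forces in N, time in s.
With the tool pointing down it reaches from about 0.35 to 0.875 m from the base axis. Payload 4.2 kg.
Tool frame: the origin (TCP) lies midway between the tips of the shut fingers; the grasp point (between the pads) lies 19 mm behind it; z points along the fingers, y is the line along which they close (so a half turn about z gives the same grasp; the last joint's range is limited). The gripper opens to 85 mm and grips with 20 to 120 N. Pads are 22 mm wide; open, the fingers measure 114 mm over their backs; the gripper's body (76 mm by 85 mm) begins 54 mm behind the grasp point. The pads swing forward as they close: fully open they stand 13 mm farther back than shut.
Start: joints at [1.457, 0.385, 0.008, 0, -1.194, -0.259], TCP at [0.228, 0.582, 0.231] pointing down, gripper open.
Joint ranges: [-3.14, 3.14], [-1.21, 2.06], [-1.07, 1.41], [-3.16, 2.05], [-2.99, -0.16], [-3.1, 3.1]. Speed limits (rad/s): [2.79, 2.79, 3.14, 3.14, 3.14, 3.14].

## Interface

Orientations are given as a unit quaternion [x, y, z, w].
In Python, from plant import * gives the robot as it stands.
- The arm moves only by the shell command python3 -m inch 'ROWS' [OPENING]. ROWS is JSON, a list of rows, each a list of 2 entries, a list of its own where there are three numbers: the shift along the world's x, y, z in units of 40 mm (1.0 is 40 mm), then the turn, a rotation vector about the world's x, y, z in units of 5 degrees (1.0 is 5 degrees). In form: [[[dx, dy, dz], [wx, wy, wz]], ...]. A call has 1 to 12 rows; each row shifts and turns the commanded pose from where the row before left it; what a row does not reach is not made up. A row lasts 1/12 s, in which the tool goes at most 41.7 mm and 7.16 degrees, less where a joint would pass 70% of its speed; a pose out of reach is approached as far as the arm can. A call is refused whole if a number of a shift passes 1 or a number of a turn 1, either way. A call with a gripper value outside its range is refused whole. OPENING is the closure, from 0 (fully open) to 1 (shut), set as the call begins (- or left out, the last holds). The fingers move at their own pace and stop on an object; the grip force is fixed at half the most. Time passes only in rows, so rows that do not move let the fingers close. It gives the time, the measured TCP pose, the force, the opening and the grip force at its end, in the units of the state.
- get_obs(): the state, without advancing time (a new reading comes with each control period).
- camera(name): name is "scene" or "top" or "wrist"; returns a dict with "color" (384x512x3 uint8, blue, green, red), "intrinsics" (3x3 intrinsics, pixels), "R" (3x3) and "t" (3): a world point X has camera coordinates R X + t; the wrist camera has in their place "hand_eye" (4x4, takes a point from camera to tool coordinates, whose origin is the TCP and whose axes are the flange's). Camera axes: x right, y down, z forward; pixel columns grow to the right and rows downward; lengths in m; the calibration is good to about 2 mm. A picture is of the moment at which its call begins: read the wrist's pose just before it. There is no depth.
- finish_job(): hands the job in; it is judged then, once.
The state is a dict: "clock": time; "qpos": joint angles; "qd": joint speeds; "joint_torque": joint torques, N m; "ee_pos": TCP position; "eef_rot": TCP orientation; "ft_force": force on the tool from outside, world axes, zero at the start; "moment": the same for the moment, N m; "finger_gap": finger opening in m; "finger_force": force on a finger pad.
Only numpy, scipy, OpenCV 4.12 (cv2) and the standard library are available. Lean on these libraries where they do the work, as an engineer would, in place of code of your own. Each camera call takes 0.05 s, during which the arm holds its last target. There are 200 camera calls.

## Working session

There is one attempt and no reset: what is moved stays moved. The work goes in short steps, Python scripts to look and compute and a shell command to move; the robot and the scene stay as the last step left them, time stands still between calls to the robot, and variables do not carry over. Pictures are saved under pics/ and viewed, at most 14 in all, crops included, and the job is handed in when it is done.

```bash
ls; mkdir -p pics; cat > h.py <<'E'
from plant import *
import numpy as np, cv2
from scipy.spatial.transform import Rotation as Rn
def snap(cam,name):
    o=get_obs(); c=camera(cam); cv2.imwrite(f'pics/{name}.png',c['color'])
    K=np.array(c['intrinsics'])
    if 'hand_eye' in c:
        H=np.array(c['hand_eye']); Rt=Rn.from_quat(o['eef_rot']).as_matrix()
        Rcw=Rt@H[:3,:3]; C=np.array(o['ee_pos'])+Rt@H[:3,3]
    else:
        R=np.array(c['R']); Rcw=R.T; C=-R.T@np.array(c['t'])
    np.savez(f'pics/{name}.npz',K=K,Rcw=Rcw,C=C); return c
def ray(name,uv):
    d=np.load(f'pics/{name}.npz'); v=d['Rcw']@np.linalg.inv(d['K'])@np.array([uv[0],uv[1],1.]); return d['C'],v
def pt(name,uv,z):
    C,v=ray(name,uv); return C+v*(z-C[2])/v[2]
def proj(name,X):
    d=np.load(f'pics/{name}.npz'); p=d['K']@(d['Rcw'].T@(np.array(X)-d['C'])); return p[:2]/p[2]
def crop(name,x0,y0,x1,y1,s,out):
    im=cv2.imread(f'pics/{name}.png')[y0:y1,x0:x1]; cv2.imwrite(f'pics/{out}.png',cv2.resize(im,None,fx=s,fy=s,interpolation=cv2.INTER_CUBIC))
E
python3 - <<'E'
from h import *
a=snap('top','top1')['color'];b=snap('scene','sc1')['color']
cv2.imwrite('pics/top1b.png',cv2.resize(a,None,fx=1.56,fy=1.56))
cv2.imwrite('pics/sc1b.png',cv2.resize(b,None,fx=1.56,fy=1.56))
o=get_obs();print(o)
for n in('top1','sc1'):
  d=np.load(f'pics/{n}.npz');print(d['C'],d['Rcw'][:,2])
E
```

```text
pics
{'clock': 0.1, 'qpos': array([ 1.45660853e+00,  3.85459988e-01,  6.78941493e-03, -4.36703668e-04,
       -1.19397127e+00, -2.58576585e-01]), 'qd': array([-0.00095756, -0.00319546,  0.00253456,  0.00159574,  0.00099254,
       -0.00088755]), 'joint_torque': array([-6.34930639e-04, -3.93324459e+01,  1.88927346e+01,  4.19787347e+00,
       -2.61712616e-03,  4.45546064e-06]), 'ee_pos': array([0.22742894, 0.5816118 , 0.23035312]), 'eef_rot': array([ 9.82665697e-01, -1.85384021e-01, -1.35868901e-04,  9.34991745e-04]), 'ft_force': array([-0.32247978,  0.52321363, -0.25417309]), 'moment': array([-0.00504637,  0.06383692,  0.00431102]), 'finger_force': 0.0, 'finger_gap': 0.08573810623500437}
[ 0.33979393 -0.00449542  1.10662254] [ 0.09119717  0.02465491 -0.9955276 ]
[1.24642223 0.71004585 0.9467474 ] [-0.59149177 -0.51885841 -0.61718995]
```

View pics/top1b.png

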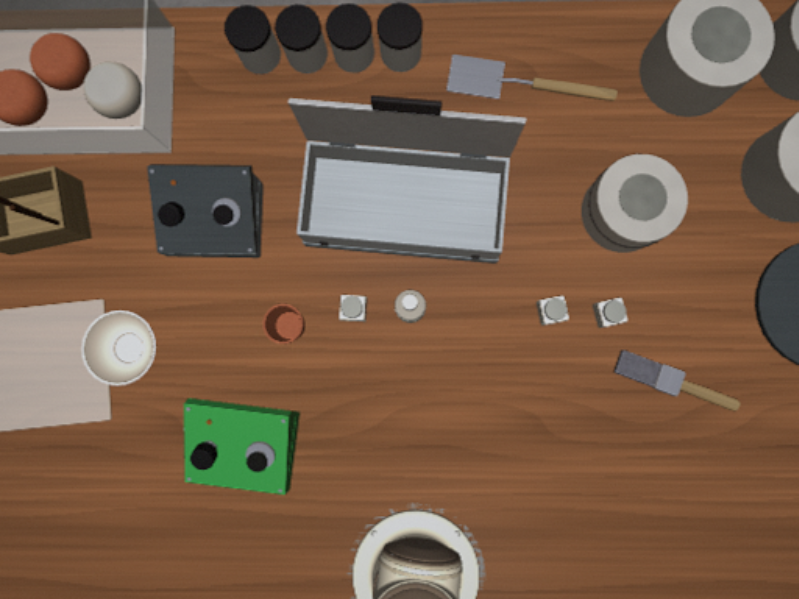

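View pics/sc1b.png

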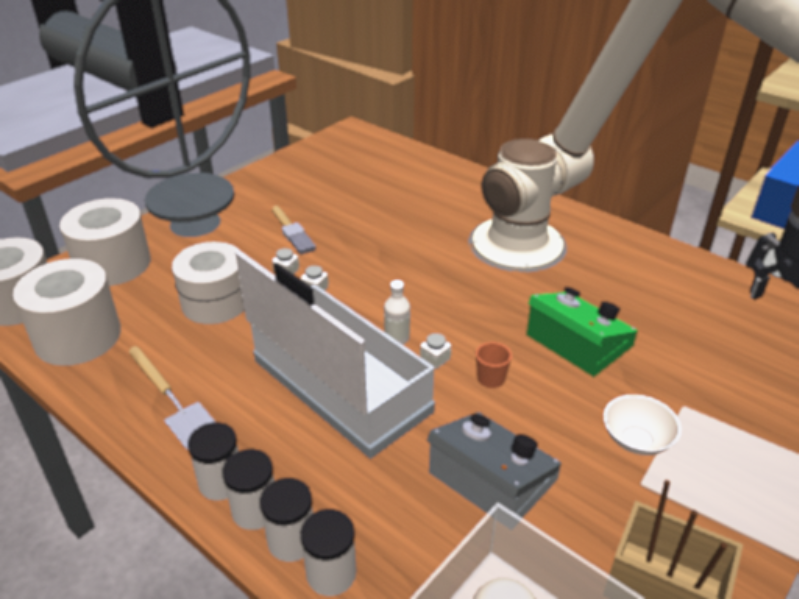

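Top picture (799x599 view): three square jars at (352,308), (554,310) and (612,313); bottle (410,305), cup (285,323), shaker about (404,205). There are two candidate boxes, grey (205,210) and green (240,447). Only the grey one beside the shaker fits. I'll confirm with an enlarged crop.

```bash
python3 - <<'E'
from h import *
crop('top1',85,60,345,220,3,'c1')
crop('top1',200,170,420,220,3.6,'c2')
E
```

```text
(no output)
```

View pics/c1.png

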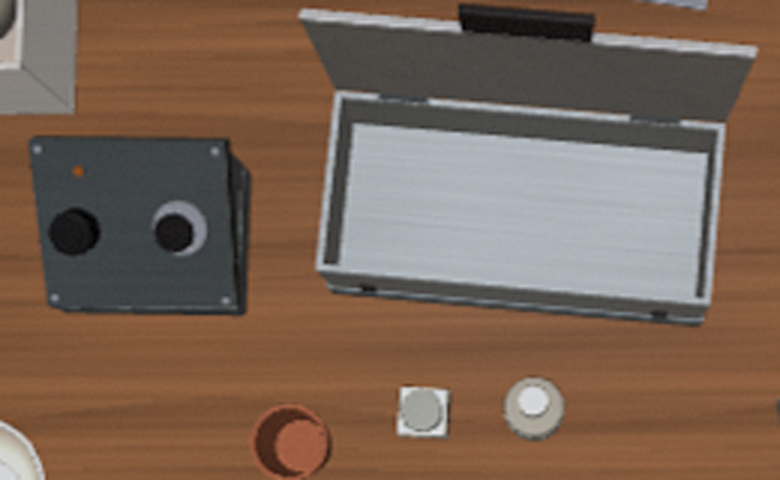

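View pics/c2.png

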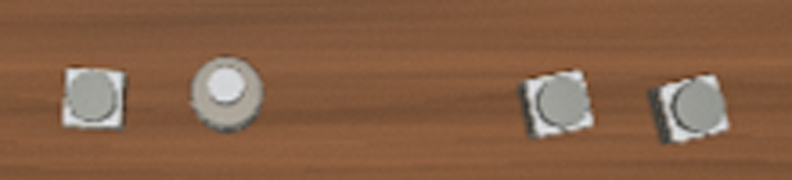

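```bash
python3 - <<'E'
from h import *
np.set_printoptions(precision=4,suppress=True)
f1=lambda u,v:(85+(u+.5)/3-.5,60+(v+.5)/3-.5)
f2=lambda u,v:(200+(u+.5)/3.6-.5,170+(v+.5)/3.6-.5)
rim=[pt('top1',f1(*p),.105) for p in[(335,93),(724,124),(710,302),(318,270)]]
print('rim',*[r[:2] for r in rim],np.mean(rim,0))
v=rim[0]-rim[1];w=rim[3]-rim[2];print('yaw',np.degrees([np.arctan2(-a[0],a[1]) for a in(v,w)]),np.linalg.norm(v),np.linalg.norm(rim[0]-rim[3]))
s=[pt('top1',f1(*p),z) for p,z in[((37,149),.095),((215,151),.095),((55,299),.045),((226,301),.045)]]
print('screws',*s,np.mean(s,0));print('knob',pt('top1',f1(75,231),.07+.036*.906),'pl',pt('top1',f1(175,232),.07+.026*.906))
for n,c,e in[('A',(93,96),[(65,68),(126,71)]),('B',(564,102),[(523,82),(582,70)]),('C',(699,106),[(655,88),(716,74)])]:
  a,b=[pt('top1',f2(*q),.038) for q in e];d=a-b
  print(n,pt('top1',f2(*c),.05),np.degrees(np.arctan2(-d[0],d[1])),np.linalg.norm(d))
print('bottle',pt('top1',f2(224,83),.13),'cup',pt('top1',f1(291,443),.06))
o=get_obs();print(Rn.from_quat(o['eef_rot']).as_matrix())
E
```

```text
rim [0.6723 0.1622] [ 0.6437 -0.1458] [ 0.502  -0.1323] [0.5297 0.1743] [0.5869 0.0146 0.105 ]
yaw [-5.3215 -5.1702] 0.3093224200329755 0.14313814870447814
screws [0.6322 0.4044 0.095 ] [0.629  0.2601 0.095 ] [0.5183 0.4055 0.045 ] [0.5156 0.2617 0.045 ] [0.5738 0.333  0.07  ]
knob [0.5631 0.3689 0.1026] pl [0.5636 0.2915 0.0936]
A [0.4233 0.097  0.05  ] -3.158243381783358 0.04235079440297615
B [ 0.4175 -0.2227  0.05  ] 11.230620450196723 0.04126636459547428
C [ 0.4143 -0.3134  0.05  ] 12.666821036696161 0.042799620465121604
bottle [0.4247 0.0066 0.13  ] cup [0.3961 0.2029 0.06  ]
[[ 0.9313 -0.3643 -0.0006]
 [-0.3643 -0.9313 -0.0018]
 [ 0.0001  0.0019 -1.    ]]
```

c1/c2: the grey box has its knob on the left at (75,231) and its plunger on the right at (175,232), as described. The green one is a decoy. There are three square jars: A (0.423,0.097), B (0.418,-0.223), C (0.414,-0.313). Moving above A.

```bash
python3 -m inch '[[[0.35,-0.866,0],[0,0,-1]],[[0.35,-0.866,0],[0,0,-1]],[[0.35,-0.866,0],[0,0,-1]],[[0.35,-0.866,0],[0,0,-1]],[[0.35,-0.866,0],[0,0,-1]],[[0.35,-0.866,0],[0,0,-1]],[[0.35,-0.866,0],[0,0,-1]],[[0.35,-0.866,0],[0,0,-1]],[[0.35,-0.866,0],[0,0,-1]],[[0.35,-0.866,0],[0,0,-1]],[[0.35,-0.866,0],[0,0,-1]],[[0.35,-0.866,0],[0,0,-1]]]' 0
python3 -m inch '[[[0.35,-0.866,0],[0,0,-1]],[[0.35,-0.866,0],[0,0,-1]],[[0,0,-1],[0,0,-0.3]],[[0,0,-1],[0,0,0]],[[0,0,0],[0,0,0]],[[0,0,0],[0,0,0]]]'
python3 - <<'E'
from h import *
o=get_obs();print(o['ee_pos'],o['qpos'],Rn.from_quat(o['eef_rot']).as_matrix())
snap('wrist','w1')
print(proj('w1',[.4233,.097,.05]))
E
```

```text
clock: 1.1
ee_pos: [0.3956, 0.1645, 0.2313]
eef_rot: [0.757, -0.653, -0.0, 0.0]
ft_force: [1.6, -0.5, -0.0]
finger_gap: 0.0855
finger_force: 0.0
clock: 1.6
ee_pos: [0.4227, 0.0961, 0.1504]
eef_rot: [-0.689, 0.724, 0.0, -0.003]
ft_force: [0.2, 0.2, 1.0]
finger_gap: 0.0852
finger_force: 0.0
[0.42269143 0.0961251  0.15035838] [ 6.01510194e-01  1.45078953e-01 -5.54476233e-01  6.23879656e-04
 -8.76501089e-01 -6.51651456e-01] [[-0.04971305 -0.99875527 -0.00406532]
 [-0.99875716  0.04972687 -0.00337178]
 [ 0.00356973  0.00389264 -0.99998605]]
[252.53880519 190.2082511 ]
```

View pics/w1.png

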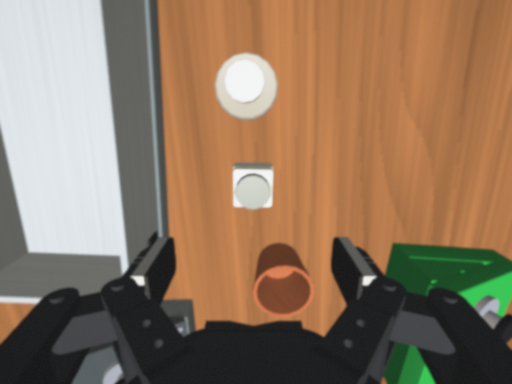

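Wrist view: the jar A cap is at (252,190), against a predicted (252.5,190.2), and square to the fingers. Grasping.

```bash
python3 -m inch '[[[0.02,0.02,-0.86],[0,0,0]],[[0,0,-0.86],[0,0,0]],[[0,0,-0.86],[0,0,0]],[[0,0,-0.86],[0,0,0]],[[0,0,0],[0,0,0]]]'
python3 -m inch '[[[0,0,0],[0,0,0]],[[0,0,0],[0,0,0]],[[0,0,0],[0,0,0]],[[0,0,0],[0,0,0]],[[0,0,0],[0,0,0]],[[0,0,0],[0,0,0]],[[0,0,0],[0,0,0]],[[0,0,0],[0,0,0]]]' 1
```

```text
clock: 2.07
ee_pos: [0.4227, 0.0976, 0.0104]
eef_rot: [-0.69, 0.724, 0.001, -0.004]
ft_force: [-0.5, 0.0, -1.3]
finger_gap: 0.0855
finger_force: 0.0
clock: 2.73
ee_pos: [0.4261, 0.0991, 0.0165]
eef_rot: [-0.69, 0.724, -0.001, 0.003]
ft_force: [-1.8, 1.4, 8.8]
finger_gap: 0.0391
finger_force: 60.7
```

```bash
python3 -m inch '[[[0,0,0.7],[0,0,0]],[[0,0,0.9],[0,0,0]],[[0,0,0.9],[0,0,0]],[[0,0,0.9],[0,0,0]],[[0,0,0],[0,0,0]],[[0.66,0.03,0],[0,0,-0.1]],[[0.66,0.03,0],[0,0,-0.1]],[[0.66,0.03,0],[0,0,-0.1]],[[0.66,0.03,0],[0,0,-0.1]],[[0.66,0.03,0],[0,0,0]],[[0.66,0.03,0],[0,0,0]],[[0,0,0],[0,0,0]]]'
python3 - <<'E'
from h import *
f1=lambda u,v:(85+(u+.5)/3-.5,60+(v+.5)/3-.5)
sc=np.array([.587,.0146]);ex=np.array([.9958,-.0915])
for z in(.245,.253,.26):
  m=(pt('top1',f1(300,11),z)+pt('top1',f1(757,50),z))/2
  print(z,(m[:2]-sc)@ex)
snap('wrist','w2')
E
```

```text
clock: 3.73
ee_pos: [0.5872, 0.1055, 0.1508]
eef_rot: [-0.676, 0.737, -0.001, 0.002]
ft_force: [1.6, 0.5, 0.1]
finger_gap: 0.039
finger_force: 61.0
0.245 0.08167007360014795
0.253 0.07864238452430172
0.26 0.07599315658293633
```

```bash
python3 -m inch '[[[-0.12,0,-0.7],[0,0,0]],[[0,0,-0.7],[0,0,0]],[[0,0,-0.7],[0,0,0]],[[0,0,-0.33],[0,0,0]],[[0,0,0],[0,0,0]],[[0,0,0],[0,0,0]]]'
python3 -m inch '[[[0,0,0],[0,0,0]],[[0,0,0],[0,0,0]],[[0,0,0],[0,0,0]],[[0,0,0],[0,0,0]],[[0,0,0],[0,0,0]]]' 0.3
```

```text
clock: 4.28
ee_pos: [0.5795, 0.1057, 0.0541]
eef_rot: [-0.677, 0.736, -0.001, 0.003]
ft_force: [5.2, 0.0, -0.8]
finger_gap: 0.0384
finger_force: 69.3
clock: 4.7
ee_pos: [0.5828, 0.1066, 0.0567]
eef_rot: [-0.677, 0.736, -0.003, 0.006]
ft_force: [9.5, -0.9, 3.6]
finger_gap: 0.0598
finger_force: 3.5
```

```bash
python3 -m inch '[[[0,0,0],[0,0,0]],[[0,0,0.5],[0,0,0]],[[0,0,0.9],[0,0,0]],[[0,0,0.9],[0,0,0]],[[0,0,0.9],[0,0,0]],[[0,0,0],[0,0,0]],[[0,0,0],[0,0,0]]]'
python3 - <<'E'
from h import *
c=snap('top','top2')
crop('top2',190,80,420,220,3.4,'c3')
E
```

```text
clock: 5.28
ee_pos: [0.5781, 0.1056, 0.1844]
eef_rot: [-0.677, 0.736, -0.001, 0.003]
ft_force: [0.1, -0.3, -1.2]
finger_gap: 0.0598
finger_force: 0.0
```

View pics/c3.png

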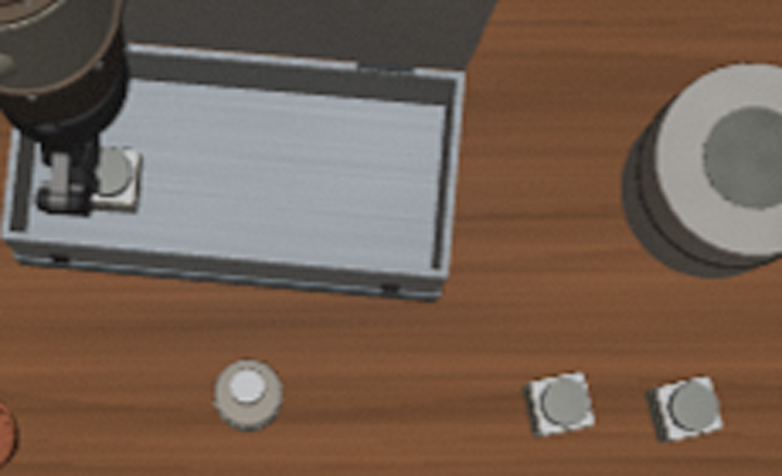

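Jar A stands in the chamber, its cap at about (115,175) in the crop. B (565,402) and C (692,405) are where they were. On to B.

```bash
python3 -m inch '[[[-0.4,-0.82,0],[0,0,0.32]],[[-0.4,-0.82,0],[0,0,0.32]],[[-0.4,-0.82,0],[0,0,0.32]],[[-0.4,-0.82,0],[0,0,0.32]],[[-0.4,-0.82,0],[0,0,0.32]],[[-0.4,-0.82,0],[0,0,0.32]],[[-0.4,-0.82,0],[0,0,0.32]],[[-0.4,-0.82,0],[0,0,0.32]],[[-0.4,-0.82,0],[0,0,0.32]],[[-0.4,-0.82,0],[0,0,0.32]],[[0,0,0],[0,0,0]],[[0,0,0],[0,0,0]]]' 0
python3 - <<'E'
from h import *
o=get_obs();print(o['ee_pos']);snap('wrist','w3')
print(proj('w3',[.4175,-.2227,.05]),proj('w3',[.4143,-.3134,.05]))
E
```

```text
clock: 6.33
ee_pos: [0.4155, -0.2239, 0.1792]
eef_rot: [0.771, -0.637, -0.002, 0.001]
ft_force: [0.8, 0.3, -0.3]
finger_gap: 0.0854
finger_force: 0.0
[ 0.41554974 -0.22386214  0.179222  ]
[251.04054239 181.39109048] [271.90822083  92.88322037]
```

View pics/w3.png

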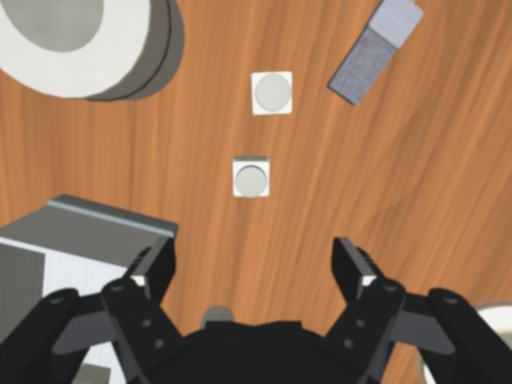

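Wrist view: B is at (251,181) and C at (273,93), as predicted and square to the fingers. Grasping B.

```bash
python3 -m inch '[[[0.03,0.02,-0.9],[0,0,0]],[[0,0,-0.9],[0,0,0]],[[0,0,-0.9],[0,0,0]],[[0,0,-0.9],[0,0,0]],[[0,0,-0.4],[0,0,0]],[[0,0,0],[0,0,0]],[[0,0,0],[0,0,0]]]'
python3 -m inch '[[[0,0,0],[0,0,0]],[[0,0,0],[0,0,0]],[[0,0,0],[0,0,0]],[[0,0,0],[0,0,0]],[[0,0,0],[0,0,0]],[[0,0,0],[0,0,0]],[[0,0,0],[0,0,0]],[[0,0,0],[0,0,0]]]' 1
```

```text
clock: 6.97
ee_pos: [0.419, -0.2211, 0.0198]
eef_rot: [0.773, -0.634, -0.001, 0.001]
ft_force: [0.4, -0.1, -0.1]
finger_gap: 0.0854
finger_force: 0.0
clock: 7.63
ee_pos: [0.4202, -0.2223, 0.0221]
eef_rot: [0.773, -0.635, 0.001, -0.001]
ft_force: [-0.3, 0.8, 6.8]
finger_gap: 0.0389
finger_force: 61.7
```

```bash
python3 -m inch '[[[0,0,0.7],[0,0,0]],[[0,0,0.9],[0,0,0]],[[0,0,0.9],[0,0,0]],[[0,0,0.9],[0,0,0]],[[0.485,0.745,0],[0,0,-0.41]],[[0.485,0.745,0],[0,0,-0.41]],[[0.485,0.745,0],[0,0,-0.41]],[[0.485,0.745,0],[0,0,-0.41]],[[0.485,0.745,0],[0,0,-0.41]],[[0.485,0.745,0],[0,0,-0.41]],[[0.485,0.745,0],[0,0,-0.41]],[[0.485,0.745,0],[0,0,-0.41]]]'
python3 -m inch '[[[0,0,0],[0,0,0]],[[0,0,0],[0,0,0]]]'
```

```text
clock: 8.63
ee_pos: [0.5748, 0.0179, 0.1571]
eef_rot: [-0.673, 0.739, -0.0, 0.0]
ft_force: [0.2, -0.3, -0.2]
finger_gap: 0.0385
finger_force: 61.0
clock: 8.8
ee_pos: [0.5748, 0.0178, 0.1564]
eef_rot: [-0.675, 0.738, 0.0, 0.0]
ft_force: [-0.4, 0.3, -0.7]
finger_gap: 0.0389
finger_force: 60.9
```

```bash
python3 -m inch '[[[0.12,0,-0.7],[0,0,0]],[[0,0,-0.7],[0,0,0]],[[0,0,-0.7],[0,0,0]],[[0,0,-0.33],[0,0,0]],[[0,0,0],[0,0,0]],[[0,0,0],[0,0,0]]]'
python3 -m inch '[[[0,0,0],[0,0,0]],[[0,0,0],[0,0,0]],[[0,0,0],[0,0,0]],[[0,0,0],[0,0,0]],[[0,0,0],[0,0,0]]]' 0.3
python3 -m inch '[[[0,0,0],[0,0,0]],[[0,0,0.5],[0,0,0]],[[0,0,0.9],[0,0,0]],[[0,0,0.9],[0,0,0]],[[0,0,0.8],[0,0,0]],[[0,0,0],[0,0,0]],[[0,0,0],[0,0,0]]]'
```

```text
clock: 9.3
ee_pos: [0.5783, 0.0151, 0.0592]
eef_rot: [-0.673, 0.739, 0.0, -0.001]
ft_force: [0.0, 0.0, -1.3]
finger_gap: 0.0386
finger_force: 62.7
clock: 9.72
ee_pos: [0.5793, 0.0163, 0.0597]
eef_rot: [-0.674, 0.739, -0.0, 0.0]
ft_force: [1.0, -0.6, 0.6]
finger_gap: 0.0603
finger_force: 0.0
clock: 10.3
ee_pos: [0.5803, 0.0167, 0.1859]
eef_rot: [-0.674, 0.739, -0.001, 0.003]
ft_force: [-0.3, 0.1, -0.7]
finger_gap: 0.0595
finger_force: 0.0
```

```bash
python3 -m inch '[[[-0.41,-0.825,0],[0,0,0.36]],[[-0.41,-0.825,0],[0,0,0.36]],[[-0.41,-0.825,0],[0,0,0.36]],[[-0.41,-0.825,0],[0,0,0.36]],[[-0.41,-0.825,0],[0,0,0.36]],[[-0.41,-0.825,0],[0,0,0.36]],[[-0.41,-0.825,0],[0,0,0.36]],[[-0.41,-0.825,0],[0,0,0.36]],[[-0.41,-0.825,0],[0,0,0.36]],[[-0.41,-0.825,0],[0,0,0.36]],[[0,0,0],[0,0,0]],[[0,0,0],[0,0,0]]]' 0
python3 - <<'E'
from h import *
o=get_obs();print(o['ee_pos']);a=snap('wrist','w4')['color']
b=snap('top','top3')['color']
print(proj('w4',[.4143,-.3134,.05]))
cv2.imwrite('pics/d4.png',np.hstack([a[:,100:400],b[60:444,180:430][:384]]) if False else np.hstack([a[:,100:400],cv2.resize(b[60:230,180:400],None,fx=2.2588,fy=2.2588)[:384]]))
E
```

```text
clock: 11.3
ee_pos: [0.4134, -0.3148, 0.1818]
eef_rot: [0.78, -0.626, -0.002, 0.0]
ft_force: [0.7, 1.2, 0.3]
finger_gap: 0.0852
finger_force: 0.0
[ 0.41336341 -0.31479469  0.18175593]
[251.98327976 181.05879388]
```

View pics/d4.png

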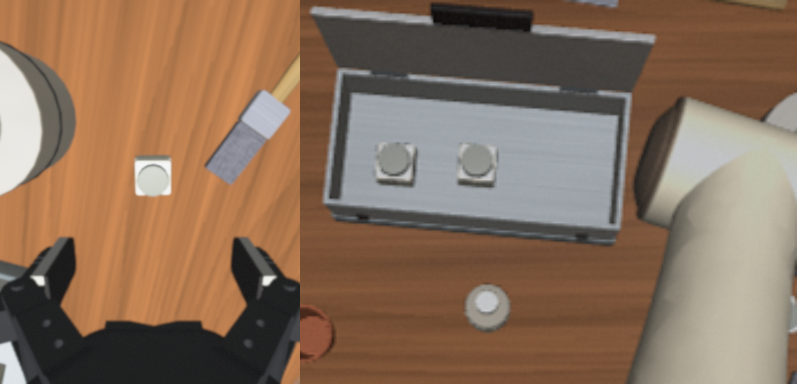

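Left half (wrist): C is at (152+100,180), as predicted. Right half (top): both placed jars are upright in the chamber at (395,162) and (477,162). Grasping C.

```bash
python3 -m inch '[[[0.02,0.02,-0.9],[0,0,0]],[[0,0,-0.9],[0,0,0]],[[0,0,-0.9],[0,0,0]],[[0,0,-0.9],[0,0,0]],[[0,0,-0.45],[0,0,0]],[[0,0,0],[0,0,0]],[[0,0,0],[0,0,0]]]'
python3 -m inch '[[[0,0,0],[0,0,0]],[[0,0,0],[0,0,0]],[[0,0,0],[0,0,0]],[[0,0,0],[0,0,0]],[[0,0,0],[0,0,0]],[[0,0,0],[0,0,0]],[[0,0,0],[0,0,0]],[[0,0,0],[0,0,0]]]' 1
```

```text
clock: 11.98
ee_pos: [0.4163, -0.3118, 0.0206]
eef_rot: [0.782, -0.623, -0.001, 0.001]
ft_force: [-0.7, 0.4, 0.3]
finger_gap: 0.0855
finger_force: 0.0
clock: 12.65
ee_pos: [0.417, -0.3133, 0.023]
eef_rot: [0.781, -0.624, 0.002, -0.0]
ft_force: [0.4, 1.0, 6.5]
finger_gap: 0.0383
finger_force: 62.1
```

```bash
python3 -m inch '[[[0,0,0.7],[0,0,0]],[[0,0,0.9],[0,0,0]],[[0,0,0.9],[0,0,0]],[[0,0,0.9],[0,0,0]],[[0.478,0.746,0],[0,0,-0.45]],[[0.478,0.746,0],[0,0,-0.45]],[[0.478,0.746,0],[0,0,-0.45]],[[0.478,0.746,0],[0,0,-0.45]],[[0.478,0.746,0],[0,0,-0.45]],[[0.478,0.746,0],[0,0,-0.45]],[[0.478,0.746,0],[0,0,-0.45]],[[0.478,0.746,0],[0,0,-0.45]]]'
python3 -m inch '[[[0,0,0],[0,0,0]],[[0,0,0],[0,0,0]]]'
```

```text
clock: 13.65
ee_pos: [0.5693, -0.0726, 0.1577]
eef_rot: [-0.673, 0.74, -0.0, 0.0]
ft_force: [0.6, -0.2, -0.5]
finger_gap: 0.0384
finger_force: 61.2
clock: 13.82
ee_pos: [0.5694, -0.0726, 0.1572]
eef_rot: [-0.675, 0.738, 0.0, 0.0]
ft_force: [-0.2, -0.8, -1.6]
finger_gap: 0.0387
finger_force: 61.2
```

```bash
python3 -m inch '[[[0,0,-0.7],[0,0,0]],[[0,0,-0.7],[0,0,0]],[[0,0,-0.7],[0,0,0]],[[0,0,-0.33],[0,0,0]],[[0,0,0],[0,0,0]],[[0,0,0],[0,0,0]]]'
python3 -m inch '[[[0,0,0],[0,0,0]],[[0,0,0],[0,0,0]],[[0,0,0],[0,0,0]],[[0,0,0],[0,0,0]],[[0,0,0],[0,0,0]]]' 0.3
python3 -m inch '[[[0,0,0],[0,0,0]],[[0,0,0.5],[0,0,0]],[[0,0,0.9],[0,0,0]],[[0,0,0.9],[0,0,0]],[[0,0,0.8],[0,0,0]],[[0,0,0],[0,0,0]],[[0,0,0],[0,0,0]]]'
```

```text
clock: 14.32
ee_pos: [0.568, -0.0753, 0.0599]
eef_rot: [-0.673, 0.739, 0.0, -0.0]
ft_force: [0.6, 0.1, -1.4]
finger_gap: 0.0386
finger_force: 63.0
clock: 14.73
ee_pos: [0.5691, -0.0742, 0.0604]
eef_rot: [-0.674, 0.739, -0.0, 0.0]
ft_force: [0.7, -0.5, -0.7]
finger_gap: 0.0598
finger_force: 0.0
clock: 15.32
ee_pos: [0.5701, -0.0739, 0.1866]
eef_rot: [-0.674, 0.739, -0.002, 0.002]
ft_force: [-0.8, 0.3, -1.1]
finger_gap: 0.0599
finger_force: 0.0
```

All three jars are in. Next, go over the lid with shut fingers to behind it.

```bash
python3 -m inch '[[[0,0,0.7],[0,0,0]],[[0,0,0.7],[0,0,0]],[[0,0,0.7],[0,0,0]],[[0,0,0.7],[0,0,0]],[[0,0,0.75],[0,0,0]],[[0,0.3,0],[0,0,0]],[[0.6,0.35,0],[0,0,0]],[[0.6,0.35,0],[0,0,0]],[[0.6,0.35,0],[0,0,0]],[[0.6,0.35,0],[0,0,0]],[[0.6,0.25,0],[0,0,0]],[[0.54,0,0],[0,0,0]]]' 1
python3 -m inch '[[[0,0,0],[0,0,0]],[[0,0,0],[0,0,0]]]'
python3 - <<'E'
from h import *
b=snap('top','top4')['color']; a=snap('scene','sc4')['color']
cv2.imwrite('pics/d5.png',np.hstack([a[120:330,120:330],b[40:250,180:400]]).repeat(1,0))
crop('d5',0,0,430,210,1.85,'d5')
sc=np.array([.587,.0146]);ex=np.array([.9958,-.0915])
for th in np.radians([90,80,70,60,50,40,30,20,10,5,0]):
  r=.145;s,c=np.sin(th),np.cos(th)
  X=.0725-r*c+(.008+.0145*s)*s; Z=.1055+r*s+(.008+.0145*s)*c
  w=sc+ex*X; print(round(np.degrees(th)),w.round(4),round(Z,4))
E
```

```text
clock: 16.32
ee_pos: [0.7115, 0.0062, 0.3234]
eef_rot: [-0.675, 0.738, 0.001, -0.001]
ft_force: [-0.1, -0.6, 0.1]
finger_gap: 0.0
finger_force: 0.0
clock: 16.48
ee_pos: [0.7108, 0.0043, 0.3223]
eef_rot: [-0.674, 0.739, 0.002, -0.002]
ft_force: [0.7, 0.5, -0.3]
finger_gap: 0.0
finger_force: 0.0
90 [0.6816 0.0059] 0.2505
80 [0.656  0.0083] 0.2522
70 [0.63   0.0106] 0.2492
60 [0.6047 0.013 ] 0.2414
50 [0.581  0.0152] 0.2289
40 [0.5597 0.0171] 0.212
30 [0.5417 0.0188] 0.1912
20 [0.5279 0.02  ] 0.1673
10 [0.5188 0.0209] 0.141
5 [0.5162 0.0211] 0.1274
0 [0.5148 0.0212] 0.1135
```

View pics/d5.png

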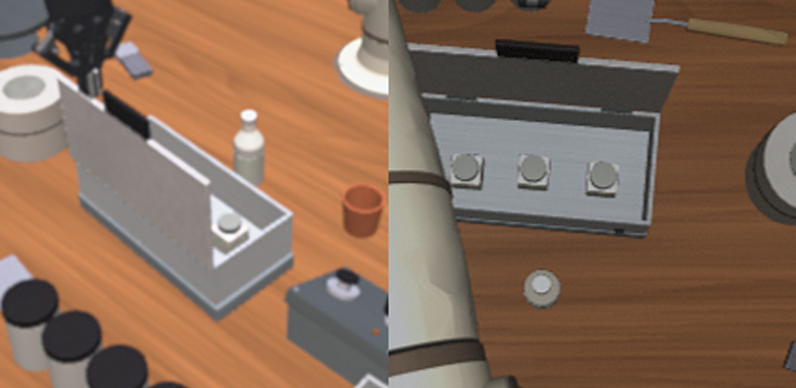

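```bash
python3 - <<'E'
from h import *
o=get_obs();print(o['ee_pos'],o['qpos'],o['clock'])
p=o['ee_pos'];u=proj('sc4',p);v=proj('top4',p);print(u,v)
a=cv2.imread('pics/sc4.png');b=cv2.imread('pics/top4.png')
cv2.circle(a,tuple(int(x) for x in u),4,(0,0,255),1);cv2.circle(b,tuple(int(x) for x in v),4,(0,0,255),1)
cv2.imwrite('pics/d6.png',cv2.resize(np.hstack([a,b]),(800,300),interpolation=cv2.INTER_AREA))
E
```

```text
[0.70994213 0.00374066 0.32487509] [ 2.32224496e-01  5.02281128e-01  4.23667494e-01 -1.75594434e-04
 -1.49455686e+00 -3.24102166e-01] 16.5833
[169.48491101 169.82065531] [261.4584046   32.58738798]
```

View pics/d6.png

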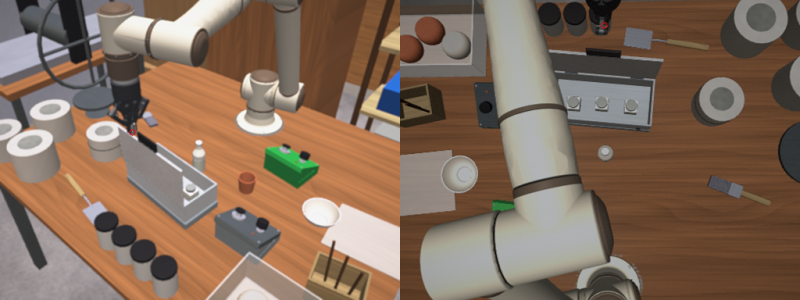

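The tool is behind the lid: its tip is at (261,32) in the full top image, the tab at about (259,67). Lower it and push the lid over along its arc.

```bash
python3 -m inch '[[[0,0,-0.6],[0,0,0]],[[0,0,-0.6],[0,0,0]],[[0,0,-0.6],[0,0,0]],[[0,0,0],[0,0,0]],[[-0.35,0.02,0],[0,0,0]],[[-0.35,0.02,0],[0,0,0]],[[-0.35,0.03,0],[0,0,0]],[[-0.3,0.03,0],[0,0,0]],[[-0.33,0.03,-0.03],[0,0,0]],[[-0.32,0.03,-0.05],[0,0,0]],[[-0.32,0.03,-0.09],[0,0,0]],[[-0.31,0.03,-0.11],[0,0,0]]]' 1
python3 -m inch '[[[-0.3,0.03,-0.15],[0,0,0]],[[-0.29,0.02,-0.16],[0,0,0]],[[-0.27,0.02,-0.2],[0,0,0]],[[-0.26,0.02,-0.22],[0,0,0]],[[-0.23,0.02,-0.25],[0,0,0]],[[-0.22,0.02,-0.27],[0,0,0]],[[0,0,0],[0,0,0]]]'
```

```text
clock: 17.58
ee_pos: [0.6057, 0.0125, 0.2457]
eef_rot: [-0.674, 0.739, -0.002, 0.002]
ft_force: [1.8, -0.7, -0.6]
finger_gap: -0.0001
finger_force: 0.8
clock: 18.17
ee_pos: [0.5405, 0.0176, 0.1933]
eef_rot: [-0.674, 0.739, 0.0, -0.0]
ft_force: [-0.1, -0.3, -1.3]
finger_gap: -0.0002
finger_force: 0.0
```

```bash
python3 -m inch '[[[-0.17,0.02,-0.3],[0,0,0]],[[-0.17,0.02,-0.3],[0,0,0]],[[-0.12,0.01,-0.33],[0,0,0]],[[-0.11,0.01,-0.33],[0,0,0]],[[-0.07,0,-0.34],[0,0,0]]]'
python3 -m inch '[[[-0.03,0,-0.3],[0,0,0]],[[0,0,-0.1],[0,0,0]],[[0,0,-0.1],[0,0,0]],[[0,0,0],[0,0,0]]]'
python3 - <<'E'
from h import *
a=snap('scene','sc7')
crop('sc7',120,120,330,310,3,'d7')
E
```

```text
clock: 18.58
ee_pos: [0.5181, 0.0204, 0.1307]
eef_rot: [-0.674, 0.739, -0.001, 0.002]
ft_force: [-0.4, 0.1, 0.1]
finger_gap: 0.0
finger_force: 0.5
clock: 18.92
ee_pos: [0.5158, 0.0201, 0.1134]
eef_rot: [-0.675, 0.738, -0.0, -0.001]
ft_force: [-10.4, 0.3, 20.8]
finger_gap: -0.0001
finger_force: 10.4
```

View pics/d7.png

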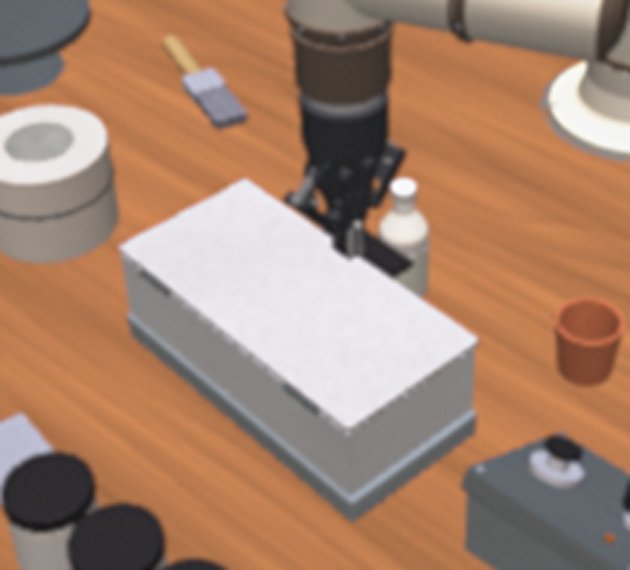

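The lid is shut flat. Lift off and go above the knob, tilting the tool 25° to match its axis.

```bash
python3 -m inch '[[[0,0,0.4],[0,0,0]],[[0,0,0.8],[0,0,0]],[[0,0,0.8],[0,0,0.86]],[[0.04,0.8,0],[0,0,0]],[[0.04,0.8,0],[0,0,0]],[[0.04,0.8,0],[0,0,0]],[[0.04,0.8,0],[0,-1,0]],[[0.04,0.8,0],[0,-1,0]],[[0.04,0.8,0],[0,-1,0]],[[0.04,0.8,0],[0,-1,0]],[[0.04,0.8,0],[0,-1,0]],[[0.04,0.8,0],[0,0,0]]]' 0
python3 -m inch '[[[0.04,0.8,0],[0,0,0]],[[0.04,0.8,0],[0,0,0]],[[0,0,0],[0,0,0]],[[0,0,0],[0,0,0]]]'
python3 - <<'E'
from h import *
np.set_printoptions(precision=4,suppress=True)
o=get_obs();print(o['ee_pos'],o['qpos']);print(Rn.from_quat(o['eef_rot']).as_matrix());snap('wrist','w8')
n=np.array([-.4226,.0074,.9063])
print(proj('w8',[.5745,.373,.07]+.036*n),proj('w8',[.5731,.293,.07]+.026*n))
crop('w8',100,50,450,310,2.2,'d8')
E
```

```text
clock: 19.97
ee_pos: [0.5283, 0.288, 0.1879]
eef_rot: [-0.687, 0.699, -0.144, 0.137]
ft_force: [0.5, -1.4, -1.7]
finger_gap: 0.0856
finger_force: 0.0
clock: 20.3
ee_pos: [0.5358, 0.3575, 0.1911]
eef_rot: [-0.686, 0.699, -0.142, 0.141]
ft_force: [0.6, -0.6, -0.5]
finger_gap: 0.0852
finger_force: 0.0
[0.5358 0.3575 0.1911] [ 0.9545  0.312  -0.4633  0.5731 -0.6394 -1.4122]
[[-0.019  -0.9196  0.3925]
 [-0.9998  0.0182 -0.0057]
 [-0.0019 -0.3925 -0.9197]]
[268.2866 208.4935] [268.6501 120.0592]
```

View pics/d8.png

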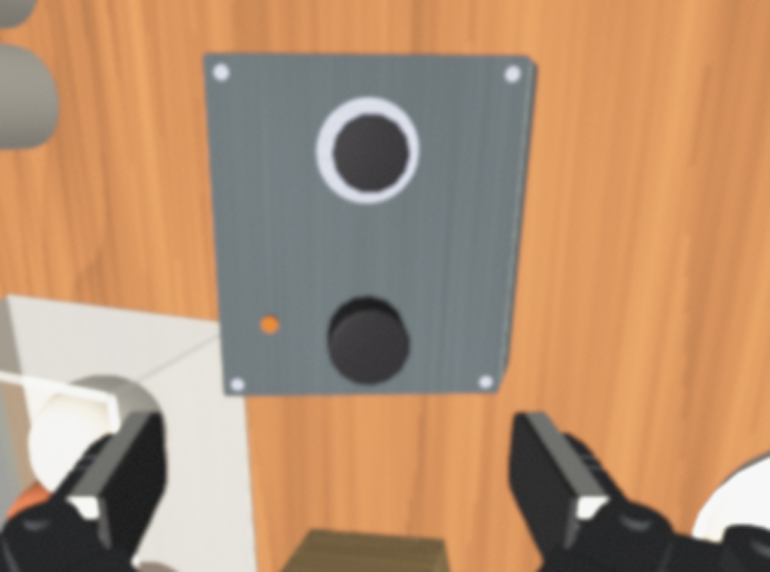

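The crop shows the knob end centre at (369,344), full-image (267.5,206), within 2 px of prediction, and the plunger at (371,153). Align the tilt, approach along the axis and grip the knob.

```bash
python3 -m inch '[[[0.06,0.18,-0.6],[0,-0.2,0]],[[0.07,0.17,-0.6],[0,-0.18,0]],[[0,0,0],[0,0,0]],[[0,0,0],[0,0,0]]]'
python3 -m inch '[[[0.185,0,-0.396],[0,0,0]],[[0.185,0,-0.396],[0,0,0]],[[0.185,0,-0.396],[0,0,0]],[[0.185,0,-0.396],[0,0,0]],[[0,0,0],[0,0,0]],[[0,0,0],[0,0,0]]]'
```

```text
clock: 20.68
ee_pos: [0.5404, 0.367, 0.1411]
eef_rot: [-0.683, 0.698, -0.154, 0.149]
ft_force: [-0.3, -0.8, 0.8]
finger_gap: 0.0855
finger_force: 0.0
clock: 21.18
ee_pos: [0.5714, 0.3684, 0.0799]
eef_rot: [-0.682, 0.698, -0.154, 0.152]
ft_force: [-0.4, -0.4, 0.5]
finger_gap: 0.0856
finger_force: 0.0
```

```bash
python3 -m inch '[[[0,0.05,0],[0,0,0]],[[0,0,0],[0,0,0]],[[0,0,0],[0,0,0]],[[0,0,0],[0,0,0]],[[0,0,0],[0,0,0]],[[0,0,0],[0,0,0]],[[0,0,0],[0,0,0]],[[0,0,0],[0,0,0]]]' 1
```

```text
clock: 21.85
ee_pos: [0.57, 0.3722, 0.0798]
eef_rot: [-0.683, 0.697, -0.154, 0.152]
ft_force: [-5.4, -0.7, 5.6]
finger_gap: 0.0343
finger_force: 59.2
```

```bash
python3 -m inch '[[[-0.038,0,0.082],[0,0,0]],[[-0.038,0,0.082],[0,0,0]],[[-0.038,0,0.082],[0,0,0]],[[-0.038,0,0.082],[0,0,0]],[[-0.038,0,0.082],[0,0,0]],[[0,0,0],[0,0,0]],[[0,0,0],[0,0,0]],[[0,0,0],[0,0,0]],[[0,0,0],[0,0,0]]]'
```

```text
clock: 22.6
ee_pos: [0.5637, 0.3723, 0.0929]
eef_rot: [-0.683, 0.698, -0.153, 0.151]
ft_force: [17.5, 4.8, -14.8]
finger_gap: 0.0337
finger_force: 68.1
```

```bash
python3 -m inch '[[[0.025,0,-0.055],[0,0,0]],[[0,0,0],[0,0,0]],[[0,0,0],[0,0,0]]]'
python3 -m inch '[[[0,0,0],[0,0,0]],[[0,0,0],[0,0,0]],[[0,0,0],[0,0,0]],[[0,0,0],[0,0,0]],[[0,0,0],[0,0,0]],[[0,0,0],[0,0,0]],[[-0.185,0,0.396],[0,0,0]],[[-0.185,0,0.396],[0,0,0]],[[-0.185,0,0.396],[0,0,0]],[[-0.185,0,0.396],[0,0,0]],[[0,0,0],[0,0,0]],[[0,0,0],[0,0,0]]]' 0
python3 - <<'E'
from h import *
n=np.array([-.4226,.0074,.9063])
snap('wrist','w9');snap('scene','sc9')
a=cv2.resize(cv2.imread('pics/w9.png')[60:340,130:410],None,fx=1.4,fy=1.4);b=cv2.resize(cv2.imread('pics/sc9.png')[230:330,260:360],(392,392))
cv2.imwrite('pics/d9.png',np.hstack([a,b]))
for h in(.036,.05):print(proj('w9',[.575,.371,.07]+h*n))
print(proj('w9',[.5736,.291,.07]+.026*n))
E
```

```text
clock: 22.85
ee_pos: [0.5639, 0.3723, 0.0927]
eef_rot: [-0.683, 0.697, -0.153, 0.152]
ft_force: [5.8, 1.9, -4.8]
finger_gap: 0.0343
finger_force: 70.0
clock: 23.85
ee_pos: [0.5337, 0.3722, 0.157]
eef_rot: [-0.683, 0.697, -0.153, 0.153]
ft_force: [0.2, -0.2, -1.2]
finger_gap: 0.0854
finger_force: 0.0
[253.29279234 203.06029475]
[253.3170711  209.51433712]
[252.93429112  99.47324929]
```

View pics/d9.png

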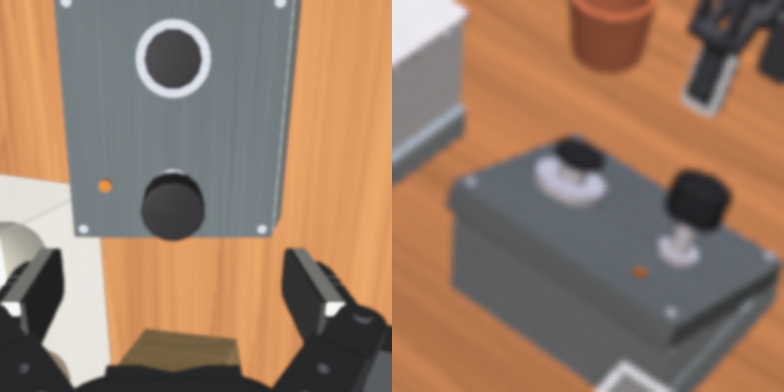

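Knob is out, its stem visible at (680,240) in the scene part; plunger at (173,58) → (253.4,101). Over to the plunger with shut fingers, then press.

```bash
python3 -m inch '[[[-0.01,-0.5,0],[0,0,0]],[[-0.01,-0.5,0],[0,0,0]],[[-0.01,-0.5,0],[0,0,0]],[[0,-0.5,0],[0,0,0]],[[0,0,0],[0,0,0]],[[0,0,0],[0,0,0]],[[0,0,0],[0,0,0]],[[0,0,0],[0,0,0]]]' 1
python3 -m inch '[[[0.15,0,-0.325],[0,0,0]],[[0.15,0,-0.325],[0,0,0]],[[0.15,0,-0.325],[0,0,0]],[[0.15,0,-0.325],[0,0,0]],[[0.15,0,-0.325],[0,0,0]],[[0.1,0,-0.22],[0,0,0]],[[0,0,0],[0,0,0]],[[0,0,0],[0,0,0]]]'
```

```text
clock: 24.62
ee_pos: [0.5329, 0.2921, 0.1556]
eef_rot: [-0.683, 0.697, -0.154, 0.151]
ft_force: [-0.4, -0.7, 0.1]
finger_gap: 0.0001
finger_force: 0.0
clock: 25.28
ee_pos: [0.5662, 0.2928, 0.0825]
eef_rot: [-0.684, 0.697, -0.153, 0.152]
ft_force: [-6.9, -1.4, 5.8]
finger_gap: -0.0001
finger_force: 4.2
```

```bash
python3 -m inch '[[[0.03,0,-0.07],[0,0,0]],[[0.02,0,-0.04],[0,0,0]],[[0,0,0],[0,0,0]],[[0,0,0],[0,0,0]]]'
```

```text
clock: 25.62
ee_pos: [0.5667, 0.2929, 0.0821]
eef_rot: [-0.684, 0.696, -0.154, 0.154]
ft_force: [-29.6, -7.6, 34.9]
finger_gap: 0.0002
finger_force: 21.9
```

At the bottom stop. Ease off slightly and hold for over five seconds.

```bash
Z='python3 -m inch'
python3 -m inch '[[[-0.02,0,0.045],[0,0,0]],[[0,0,0],[0,0,0]],[[0,0,0],[0,0,0]],[[0,0,0],[0,0,0]],[[0,0,0],[0,0,0]],[[0,0,0],[0,0,0]],[[0,0,0],[0,0,0]],[[0,0,0],[0,0,0]],[[0,0,0],[0,0,0]],[[0,0,0],[0,0,0]],[[0,0,0],[0,0,0]],[[0,0,0],[0,0,0]]]'
python3 -m inch '[[[0,0,0],[0,0,0]],[[0,0,0],[0,0,0]],[[0,0,0],[0,0,0]],[[0,0,0],[0,0,0]],[[0,0,0],[0,0,0]],[[0,0,0],[0,0,0]],[[0,0,0],[0,0,0]],[[0,0,0],[0,0,0]],[[0,0,0],[0,0,0]],[[0,0,0],[0,0,0]],[[0,0,0],[0,0,0]],[[0,0,0],[0,0,0]]]'
python3 -m inch '[[[0,0,0],[0,0,0]],[[0,0,0],[0,0,0]],[[0,0,0],[0,0,0]],[[0,0,0],[0,0,0]],[[0,0,0],[0,0,0]],[[0,0,0],[0,0,0]],[[0,0,0],[0,0,0]],[[0,0,0],[0,0,0]],[[0,0,0],[0,0,0]],[[0,0,0],[0,0,0]],[[0,0,0],[0,0,0]],[[0,0,0],[0,0,0]]]'
python3 -m inch '[[[0,0,0],[0,0,0]],[[0,0,0],[0,0,0]],[[0,0,0],[0,0,0]],[[0,0,0],[0,0,0]],[[0,0,0],[0,0,0]],[[0,0,0],[0,0,0]],[[0,0,0],[0,0,0]],[[0,0,0],[0,0,0]],[[0,0,0],[0,0,0]],[[0,0,0],[0,0,0]],[[0,0,0],[0,0,0]],[[0,0,0],[0,0,0]]]'
python3 -m inch '[[[0,0,0],[0,0,0]],[[0,0,0],[0,0,0]],[[0,0,0],[0,0,0]],[[0,0,0],[0,0,0]],[[0,0,0],[0,0,0]],[[0,0,0],[0,0,0]],[[0,0,0],[0,0,0]],[[0,0,0],[0,0,0]],[[0,0,0],[0,0,0]],[[0,0,0],[0,0,0]],[[0,0,0],[0,0,0]],[[0,0,0],[0,0,0]]]'
python3 -m inch '[[[0,0,0],[0,0,0]],[[0,0,0],[0,0,0]],[[0,0,0],[0,0,0]],[[0,0,0],[0,0,0]]]'
```

```text
clock: 26.62
ee_pos: [0.5665, 0.2929, 0.0823]
eef_rot: [-0.684, 0.696, -0.154, 0.153]
ft_force: [-20.2, -4.7, 22.6]
finger_gap: -0.0
finger_force: 14.7
clock: 27.62
ee_pos: [0.5665, 0.2929, 0.0823]
eef_rot: [-0.684, 0.696, -0.154, 0.153]
ft_force: [-21.1, -4.9, 22.7]
finger_gap: -0.0002
finger_force: 14.7
clock: 28.62
ee_pos: [0.5665, 0.2929, 0.0823]
eef_rot: [-0.684, 0.696, -0.154, 0.153]
ft_force: [-20.2, -4.9, 23.3]
finger_gap: -0.0002
finger_force: 14.7
clock: 29.62
ee_pos: [0.5665, 0.2929, 0.0823]
eef_rot: [-0.684, 0.696, -0.154, 0.153]
ft_force: [-20.6, -4.1, 22.7]
finger_gap: 0.0004
finger_force: 14.7
clock: 30.62
ee_pos: [0.5665, 0.2929, 0.0823]
eef_rot: [-0.684, 0.696, -0.154, 0.153]
ft_force: [-20.3, -4.1, 22.4]
finger_gap: 0.0
finger_force: 14.7
clock: 30.95
ee_pos: [0.5665, 0.2929, 0.0823]
eef_rot: [-0.684, 0.696, -0.154, 0.153]
ft_force: [-20.9, -5.1, 22.4]
finger_gap: 0.0002
finger_force: 14.7
```

```bash
python3 -m inch '[[[-0.16,0,0.35],[0,0,0]],[[-0.18,0,0.39],[0,0,0]],[[-0.18,0,0.39],[0,0,0]],[[-0.18,0,0.39],[0,0,0]],[[-0.18,0,0.39],[0,0,0]],[[0,0,0],[0,0,0]],[[0.01,0.5,0],[0,0,0]],[[0.01,0.5,0],[0,0,0]],[[0.01,0.5,0],[0,0,0]],[[0,0.48,0],[0,0,0]],[[0,0,0],[0,0,0]],[[0,0,0],[0,0,0]]]' 1
python3 -m inch '[[[0.16,0,-0.34],[0,0,0]],[[0.16,0,-0.34],[0,0,0]],[[0.1,0,-0.22],[0,0,0]],[[0.08,0,-0.17],[0,0,0]],[[0.08,0,-0.17],[0,0,0]],[[0.07,0,-0.15],[0,0,0]],[[0.03,0,-0.06],[0,0,0]],[[0,0,0],[0,0,0]],[[0,0,0],[0,0,0]],[[0,0,0],[0,0,0]]]'
```

```text
clock: 31.95
ee_pos: [0.5338, 0.3717, 0.1546]
eef_rot: [-0.684, 0.697, -0.154, 0.151]
ft_force: [0.5, -0.5, -0.0]
finger_gap: 0.0
finger_force: 0.0
clock: 32.78
ee_pos: [0.5586, 0.3691, 0.1018]
eef_rot: [-0.683, 0.697, -0.155, 0.152]
ft_force: [-31.7, -7.9, 31.2]
finger_gap: 0.0001
finger_force: 20.4
```

```bash
python3 -m inch '[[[-0.16,0,0.34],[0,0,0]],[[-0.18,0,0.39],[0,0,0]],[[-0.18,0,0.39],[0,0,0]],[[-0.18,0,0.39],[0,0,0]],[[-0.18,0,0.39],[0,0,0]],[[-0.4,0,0.4],[0,0,0]],[[-0.4,0,0.4],[0,0,0]],[[0,0,0],[0,0,0]],[[0,0,0],[0,0,0]],[[0,0,0],[0,0,0]]]'
python3 - <<'E'
from h import *
snap('scene','s10');snap('wrist','w10')
a=cv2.resize(cv2.imread('pics/s10.png')[140:340,150:370],None,fx=2,fy=2);b=cv2.imread('pics/w10.png')[0:384,100:450]
a=a[:384];cv2.imwrite('pics/d10.png',np.hstack([a,b]))
n=np.array([-.4226,.0074,.9063])
for h in(.036,.038,.05):print(proj('w10',[.575,.371,.07]+h*n))
E
```

```text
clock: 33.62
ee_pos: [0.4939, 0.3698, 0.2049]
eef_rot: [-0.683, 0.698, -0.154, 0.151]
ft_force: [0.1, -0.4, -0.5]
finger_gap: 0.0
finger_force: 0.0
[237.57506515 186.19737554]
[237.47260279 186.75873965]
[236.82646298 190.29876861]
```

View pics/d10.png

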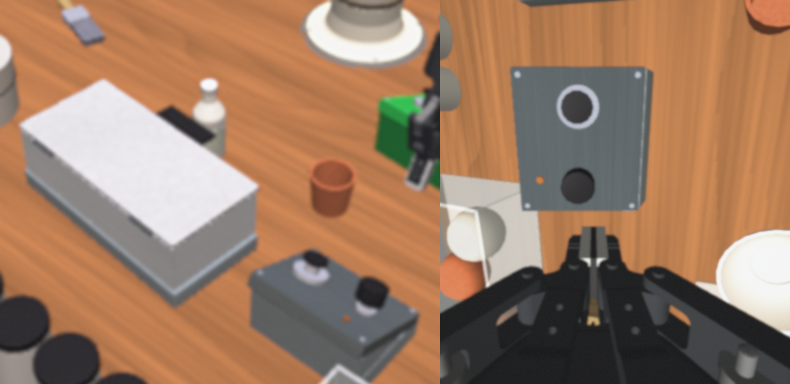

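The lid is shut, the knob is in (its end at (237,186), matching the "in" prediction of 186.2), the plunger is out and the robot is clear of everything.

```bash
python3 -c "
from plant import *
print(finish_job())"
```

```text
the job is handed in; nothing more can be done
None
```

The job is handed in, with no verdict returned: all three square jars are under the shut lid, the knob was pulled out, the plunger held down for over five seconds and released, and the knob pushed back in.

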